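Zero the bead scale and pack away its check weights

ROBOT

A 6-joint arm with a two-finger parallel gripper is mounted at the origin on the work surface. World frame = base frame: x ahead of the robot, y to its left, z up, the work surface at z = 0. Lengths are in m, angles in degrees, forces in N, time in s.
With the tool pointing down it reaches from about 0.3 to 0.75 m from the base axis. Payload 8.5 kg.
Tool frame: the origin (TCP) lies midway between the tips of the shut fingers; the grasp point (between the pads) lies 19 mm behind it (env.tcp_to_grasp is the z of the grasp point in the tool frame, in m); z points along the fingers, y is the line along which they close (so a half turn about z gives the same grasp; the last joint's range is limited). The gripper opens to 85 mm and grips with 20 to 120 N. Pads are 22 mm wide; open, the fingers measure 114 mm over their backs; the gripper's body (76 mm by 85 mm) begins 54 mm behind the grasp point. The pads swing forward as they close: fully open they stand 13 mm farther back than shut.
Start: joints at [52.466, 21.807, 74.336, -0, 83.858, -12.336], TCP at [0.234, 0.498, 0.231] pointing down, gripper open.
Joint ranges: [-178.18, 178.18], [-50.72, 133.34], [12.68, 142.11], [-81.47, 261.47], [9.98, 163.14], [-165.26, 165.26]. Speed limits (degrees/s): [136.94, 136.94, 180, 180, 180, 180].

INTERFACE

Orientations are given as a 3x3 rotation matrix whose columns are the frame's x, y, z axes.
In Python, from rig import env, imaging, job, models gives the robot as it stands. The module is installed in compiled form; this text tells all that it offers.
- The arm moves only by the tool jog_arm, never from a script. Its argument "plan" is text: rows parted by semicolons, each of 7 numbers parted by spaces: the turn, a rotation vector about the tool's x, y, z in degrees, then the shift along the tool's x, y, z in cm, then the closure in counts, from 0 (fully open) to 255 (shut). In form: rx ry rz x y z claw; .... A call has 1 to 10 rows; each row shifts and turns the commanded pose from where the row before left it, along the tool's axes as they then stand; what a row does not reach is not made up. A row lasts 1/12 s, in which the tool goes at most 41.7 mm and 7.16 degrees, less where a joint would pass 70% of its speed; a pose out of reach is approached as far as the arm can. A call with a gripper value outside its range is refused whole. The fingers move at their own pace and stop on an object; "grip_force" is the grip in N (left out, the last holds). Time passes only in rows, so rows that do not move let the fingers close. It gives the time, the measured TCP pose, the force, the opening and the grip force at its end, in the units of the state.
- env.observe(): the state, without advancing time (a new reading comes with each control period).
- imaging.get_image(name): name is "scene" or "side" or "wrist"; returns a dict with "pixels" (400x640x3 uint8, red, green, blue), "depth" (400x640 float32, m along the optical axis (not along the pixel's ray), 0 where there is no reading), "fov_y" (degrees; the focal length in pixels is half the picture's height over the tangent of half this angle, whatever the lens; pixels are square), "cx", "cy" (the principal point, pixels), "world_from_camera" (4x4, takes a point from camera to world coordinates). Camera axes: x right, y down, z forward; pixel columns grow to the right and rows downward; lengths in m; the calibration is good to about 2 mm. A picture is of the moment at which its call begins.
- job.close_job(): hands the job in; it is judged then, once.
Trained networks look in the newest picture that a camera, given by its name, has taken for a name from the list of things; names that differ only in an ending like _2 or _b are one class to them, and where a whole thing is asked for, a point or a joint stands for the part that bears it (a point fixed in the world has none). Each returns a list of dicts, best first, with "confidence" (0 to 1); they miss things now and then, are a little off and sometimes report something else, mostly with a low value. They report only what shows in the picture. A call takes as long as a camera call. They do not tell look-alikes from the thing itself.
- models.outline_of(camera, query): "region" (400x640 bool, what is visible of it) and "bbox" ([centre column, centre row, width, height] in pixels, round what is visible of it).
- models.tip_of(camera, query): "at" ([column, row] in pixels: a listed point, or the origin of a listed thing).
The state is a dict: "time_s": time; "q": joint angles; "qvel": joint speeds; "joint_efforts": joint torques, N m; "position": TCP position; "tool_rot": TCP orientation; "ft_force": force on the tool from outside, world axes, zero at the start; "wrist_torque": the same for the moment, N m; "grip_width": finger opening in m; "gripper_force": force on a finger pad.
Only numpy, scipy, OpenCV 4.12 (cv2) and the standard library are available. Lean on these libraries where they do the work, as an engineer would, in place of code of your own. Each camera call takes 0.05 s, during which the arm holds its last target. There are 200 camera calls.

TASK

Tidy up the bead scale: first turn the knob on its dial until the pointer is right on the zero mark (the one broad tick) and let go, then put both steel check weights with the grip ribs side by side flat on the floor of the open wooden case, ribs up, so that nothing sticks out above its rim. Last, shut the case's lid fully, with the pointer still at zero, and leave the bench block, wire spool and bead jar where they stand.

Things in the scene. Friction and masses are not known exactly. Their poses are not given: they have to be found in the camera images.
- scale: Grey mechanical bead scale, fixed to the table: housing 275 x 140 mm, 40 mm high. Origin on the table under the dial's centre; z up. A round white dial of radius 64 mm lies face up on the housing (at z = 40 mm) around the origin; the empty round steel pan (radius 60 mm, top at z = 68 mm) stands 134 mm from the dial's centre along the scale's +x. The housing reaches from x = -72 to +204 mm.
- knob (a joint): Angle (rad) of the black zero knob at the dial's centre, about the vertical, positive anticlockwise seen from above; 0 when the pointer is on the zero mark. It starts well off zero on the positive side; it runs on past zero with no stop there (stops at +-2.2) and stays where it is left (light friction, 0.06 N m).
- knob_grip (a point): Point on the knob's axis at the height to grip (70 mm above the table). The knob is a disc of radius 26 mm (z 42 to 50 mm) with an upright bar grip on it, 48 mm long, 14 mm thick, z 50 to 80 mm. The point's x axis runs along the bar; the pointer lies along its -x.
- pointer_tip (a point): Outer end of the thin black pointer that turns with the knob, 54 mm from the knob's axis, just over the dial.
- zero_mark (a point): Middle of the zero mark, the one broad black tick (14 x 5 mm) of the dial, 56 mm from the dial's centre along the scale's -x (all other ticks are thin).
- case: Light wooden case, fixed to the table, open at the top: outside 140 mm (x) x 160 mm (y) x 60 mm high, walls and floor 5 mm, one undivided space inside. Origin at the centre of its underside, z up; the lid's hinge is on its +x rim.
- lid (a joint): Lid angle (rad): 0 shut, about 1.57 upright, stop at 1.9. Starts standing open, upright or leaning back a little (1.5 to 1.8). Stiff hinge: the lid stays at any angle and needs about 2 N at its free edge to move. The lid is a plain wooden board, 140 mm from hinge to free edge, 160 mm wide, 8 mm thick, without a handle.
- lid_hinge (a point): Middle of the lid's hinge line (along the case's y), 60.5 mm above the table at the case's +x rim, at the level of the lid's underside.
- lid_edge (a point): Middle of the lid's free edge, halfway through its thickness.
- weight_long: Dark steel bar-shaped check weight lying flat: body 100 mm long (its x) x 40 mm wide (y) x 20 mm high, with a raised grip rib on top in the middle, 50 mm long (x) x 14 mm thick (y), reaching from 20 to 42 mm high. About 0.45 to 0.65 kg. Origin at the centre of its underside, z up. The two weights lie on the open table between the scale and the case, either one nearer the robot.
- weight_short: Dark steel bar-shaped check weight lying flat: body 75 mm long (its x) x 40 mm wide (y) x 20 mm high, with a raised grip rib on top in the middle, 50 mm long (x) x 14 mm thick (y), reaching from 20 to 42 mm high. About 0.35 to 0.5 kg. Origin at the centre of its underside, z up. The two weights lie on the open table between the scale and the case, either one nearer the robot.
- bench_block: Bystander: plain bright steel block 50 x 50 x 20 mm, no rib. Origin at the centre of its underside.
- wire_spool: Bystander: white spool of copper wire standing on its flange, 64 mm across, 32 mm high. Origin at the centre of its underside.
- bead_jar: Bystander: green glass jar with metal cap, 52 mm across, 75 mm high. Origin at the centre of its underside.
Things that resemble listed ones, but are neither listed nor needed, are in the scene too. Leave any pink look-alike of the weight_short alone. What is shaped like the weight_long but purple is not meant.

How it is judged (in metres and radians):
On the way, in this order (a step that is already met when the one before it is completed fails the run):
1. the pointer is on the zero mark (within 0.07 rad) and the knob is let go (value of joint knob between -0.07 and 0.07 rad and contact force between the fingers and scale below 0.1 N), for 0.3 s.
2. both weights lie flat in the case, ribs up, released, pointer still at zero (value of joint knob between -0.07 and 0.07 rad and x of weight_long in the frame of case between -0.06 and 0.06 m and y of weight_long in the frame of case between -0.07 and 0.07 m and z of weight_long in the frame of case between -0.002 and 0.02 m and angle between each of weight_long, weight_short's own z axis and vertical below 0.3 rad and x of weight_short in the frame of case between -0.06 and 0.06 m and y of weight_short in the frame of case between -0.07 and 0.07 m and z of weight_short in the frame of case between -0.002 and 0.02 m and linear speed of each of weight_long, weight_short below 0.02 m/s and contact force between the fingers and weight_long below 0.1 N and contact force between the fingers and weight_short below 0.1 N), for 0.2 s.
At the end, for the whole second after the job is handed in: The pointer is within 0.07 rad of the zero mark, both weights lie at rest on the floor of the case (origins inside its walls and less than 20 mm above its underside) with the ribs up (tilted less than 0.3 rad), and the lid is shut (within 0.06 rad) (value of joint knob between -0.07 and 0.07 rad and x of weight_long in the frame of case between -0.06 and 0.06 m and y of weight_long in the frame of case between -0.07 and 0.07 m and z of weight_long in the frame of case between -0.002 and 0.02 m and angle between each of weight_long, weight_short's own z axis and vertical below 0.3 rad and x of weight_short in the frame of case between -0.06 and 0.06 m and y of weight_short in the frame of case between -0.07 and 0.07 m and z of weight_short in the frame of case between -0.002 and 0.02 m and linear speed of each of weight_long, weight_short below 0.02 m/s and value of joint lid below 0.06 rad); the robot touches nothing.
It fails at once if bench block pushed more than 30 mm from its place (distance of bench_block from where it was at the start of the episode above 0.03 m).
It fails at once if wire spool pushed more than 30 mm from its place (distance of wire_spool from where it was at the start of the episode above 0.03 m).
It fails at once if bead jar pushed more than 30 mm from its place (distance of bead_jar from where it was at the start of the episode above 0.03 m).
It also fails if it takes over 72 s, if anything falls off the work surface, if the arm or the gripper's body presses on something with over 40 N, if the wrist force passes 120 N, or if a joint passes its speed limit or range.

## Working session

There is one attempt and no reset: what is moved stays moved. The work goes in short steps, Python scripts to look and compute and a tool call to move; the robot and the scene stay as the last step left them, time stands still between calls to the robot, and variables do not carry over. Pictures are saved under pics/ and viewed, at most 10 in all, crops included, and the job is handed in when it is done.

Besides the shell and the picture viewer there is one more tool, called after "Emit:" as a command line: name --argument value ..., lists and objects as JSON in quotes. jog_arm: Moves the arm, as the interface text tells. Its arguments: {"type":"object","properties":{"plan":{"type":"string"},"grip_force":{"type":"number"}},"required":["plan"]}

```bash
mkdir -p pics; cat > h.py <<'E'
import numpy as np,cv2
from rig import env,imaging,job,models
def K(im):
    f=200/np.tan(np.radians(im['fov_y'])/2); return f,im['cx'],im['cy']
def cloud(im):
    f,cx,cy=K(im); d=im['depth']; v,u=np.mgrid[:400,:640]
    P=np.stack([(u-cx)/f*d,(v-cy)/f*d,d],-1); T=im['world_from_camera']
    W=P@T[:3,:3].T+T[:3,3]; W[d<=0]=np.nan; return W
def ray(im,uv,z):
    f,cx,cy=K(im); T=im['world_from_camera']
    r=T[:3,:3]@np.array([(uv[0]-cx)/f,(uv[1]-cy)/f,1]); o=T[:3,3]
    return o+r*(z-o[2])/r[2]
def save(im,n): cv2.imwrite('pics/'+n,im['pixels'][:,:,::-1])
E
python3 - <<'E'
from h import *
np.set_printoptions(precision=3,suppress=True)
for c in ['scene','side']:
    im=imaging.get_image(c); save(im,c+'0.png'); W=cloud(im); print(c,im['world_from_camera'][:3,3])
    for q in ['knob_grip','pointer_tip','zero_mark','lid_hinge','lid_edge','scale','case']:
        for r in models.tip_of(c,q)[:2]:
            u,v=map(int,np.round(r['at'])); print(q,r['at'],round(r['confidence'],2),W[min(v,399),min(u,639)])
    for q in ['weight_long','weight_short','bench_block','wire_spool','bead_jar','lid','case','scale']:
        for r in models.outline_of(c,q)[:3]:
            m=r['region']; print(q,np.round(r['bbox']),round(r['confidence'],2),np.nanmedian(W[m],0),im['pixels'][m].mean(0))
E
```

```text
scene [ 1.063 -0.667  0.737]
knob_grip [345.7, 132.6] 0.56 [0.471 0.318 0.081]
knob_grip [231.4, 261.7] 0.23 [ 0.56  -0.312  0.066]
pointer_tip [341.4, 149.8] 0.59 [0.484 0.269 0.043]
pointer_tip [332.7, 217.1] 0.43 [ 0.637 -0.004  0.02 ]
zero_mark [332.9, 137.0] 0.75 [0.413 0.327 0.042]
zero_mark [221.0, 212.7] 0.34 [ 0.351 -0.162 -0.   ]
lid_hinge [233.5, 260.1] 0.58 [ 0.564 -0.305  0.069]
lid_hinge [339.2, 149.6] 0.49 [0.476 0.27  0.039]
lid_edge [221.3, 215.9] 0.92 [ 0.552 -0.306  0.201]
lid_edge [323.6, 189.0] 0.61 [0.544 0.085 0.02 ]
scale [347.4, 155.0] 0.77 [0.514 0.261 0.039]
case [222.1, 256.7] 0.7 [ 0.557 -0.329  0.097]
weight_long [335. 215.  28.  28.] 0.97 [ 0.642 -0.003  0.021] [60.45  63.143 64.383]
weight_long [370. 194.  39.  19.] 0.69 [0.664 0.15  0.02 ] [ 89.458  50.901 109.167]
weight_short [278. 204.  29.  19.] 0.65 [ 0.478 -0.048  0.021] [46.763 48.902 49.816]
weight_short [293. 234.  27.  27.] 0.56 [ 0.593 -0.127  0.021] [153.518  96.983 114.564]
wire_spool [380. 226.  21.  27.] 0.95 [0.765 0.039 0.032] [160.474 154.361 146.129]
bead_jar [366. 156.  88.  48.] 0
[... 1086 characters left out ...]
53 0.148 0.02 ] [ 73.87   36.01  101.453]
weight_short [272. 245.  36.  22.] 0.93 [ 0.464 -0.049  0.02 ] [40.402 43.667 44.446]
weight_short [328. 256.  33.  30.] 0.83 [ 0.578 -0.129  0.02 ] [177.198  96.07  121.351]
bench_block [290. 209.  19.  21.] 0.6 [0.534 0.093 0.019] [74.725 77.812 81.942]
bead_jar [398. 231.  23.  38.] 0.63 [ 0.75  -0.109  0.05 ] [118.663 133.953 120.677]
lid [343. 276.   9. 119.] 0.62 [ 0.537 -0.374  0.176] [139.87  114.814  72.308]
case [305. 286.  88. 143.] 0.92 [ 0.494 -0.285  0.022] [110.11   88.922  53.05 ]
case [272. 246.  37.  21.] 0.51 [ 0.465 -0.049  0.02 ] [39.032 42.291 43.101]
scale [277. 168.  98.  48.] 0.56 [0.546 0.288 0.041] [ 98.622 102.709 102.062]
```

```bash
python3 - <<'E'
import cv2
a=cv2.imread('pics/side0.png')[130:380,190:460]
cv2.imwrite('pics/s1.png',cv2.resize(a,None,fx=2.35,fy=2.35,interpolation=2))
a=cv2.imread('pics/scene0.png')[100:310,150:430]
cv2.imwrite('pics/s2.png',cv2.resize(a,None,fx=2.8,fy=2.8,interpolation=2))
E
```

```text
(no output)
```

View pics/s1.png

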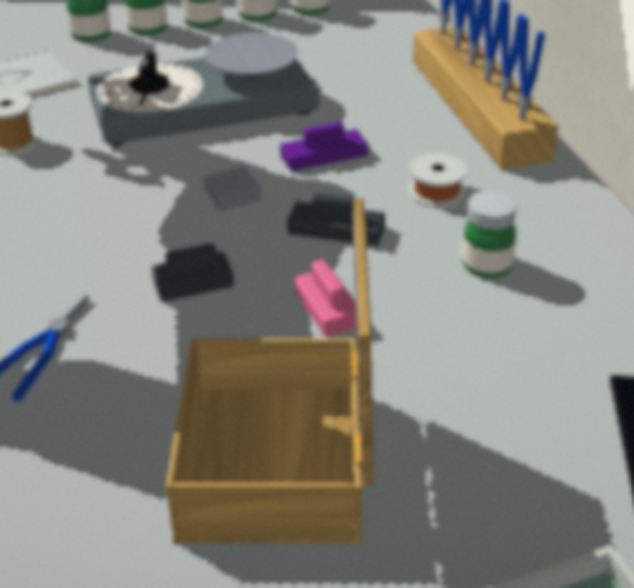

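View pics/s2.png

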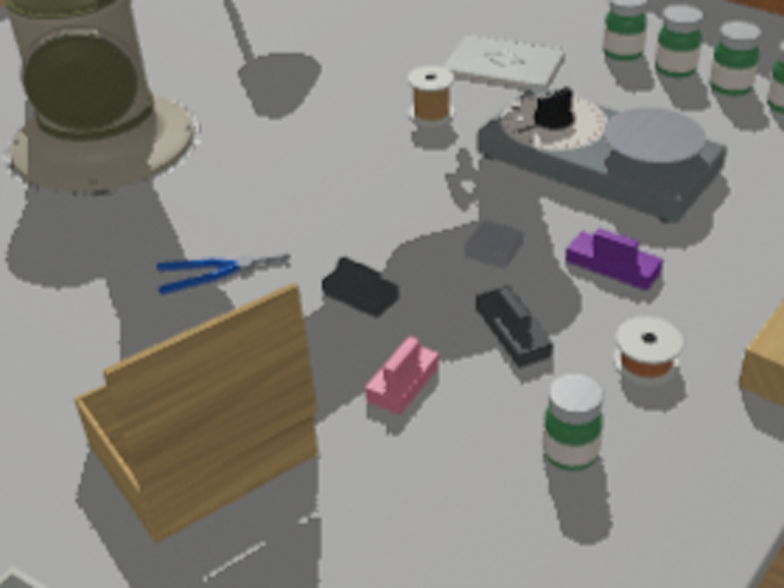

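```bash
cat >> h.py <<'E'
np.set_printoptions(precision=4,suppress=True)
def yawrot(a): # tool down, tool y (closing axis) at world angle a deg
    a=np.radians(a); y=np.array([np.cos(a),np.sin(a),0]); z=np.array([0,0,-1.]); return np.stack([np.cross(y,z),y,z],1)
def delta(p=None,yaw=None):
    from scipy.spatial.transform import Rotation as R
    s=env.observe(); T=np.array(s['tool_rot']); 
    print('t',s['time_s'],'pos',s['position'],'yaw',np.degrees(np.arctan2(T[1,1],T[0,1])),'w',s['grip_width'],'q6',s['q'][5])
    if yaw is not None:
        G=min((yawrot(yaw),yawrot(yaw+180)),key=lambda G:R.from_matrix(T.T@G).magnitude())
        print('rotvec',R.from_matrix(T.T@G).as_rotvec(degrees=True))
    if p is not None: print('shift cm in current tool axes',T.T@(np.array(p)-s['position'])*100)
E
python3 - <<'E'
from h import *
s=env.observe();print(np.array(s['tool_rot'])); delta([.475,.313,.231])
im=imaging.get_image('wrist');T=np.array(s['tool_rot']);C=im['world_from_camera'];print(T.T@(C[:3,3]-s['position']),T.T@C[:3,:3],im['fov_y'])
# scale housing: top z .04 points
for c in ['side','scene']:
    W=cloud(imaging.get_image(c)); m=(abs(W[...,2]-.04)<.004)&(W[...,0]>.35)&(W[...,0]<.8)&(W[...,1]>.18)&(W[...,1]<.45)
    r=cv2.minAreaRect(W[m][:,:2].astype(np.float32)); print(r)
    m=(abs(W[...,2]-.068)<.003)&(W[...,0]>.5)&(W[...,0]<.8)&(W[...,1]>.18)&(W[...,1]<.45); print('pan',np.nanmean(W[m],0),cv2.minEnclosingCircle(W[m][:,:2].astype(np.float32)))
    m=(abs(W[...,2]-.06)<.006)&(W[...,0]>.35)&(W[...,0]<.58)&(W[...,1]<-.15)&(W[...,1]>-.5); print('case rim',cv2.minAreaRect(W[m][:,:2].astype(np.float32)))
    m=((W[...,2])>.08)&(W[...,0]>.35)&(W[...,0]<.68)&(W[...,1]<-.15)&(W[...,1]>-.5); X=W[m];c0=X.mean(0);print('lid',c0,np.linalg.svd(X-c0,full_matrices=False)[2][2],X.min(0),X.max(0))
E
```

```text
[[-0.9048  0.4257 -0.    ]
 [ 0.4257  0.9048 -0.    ]
 [ 0.     -0.     -1.    ]]
t 1.6 pos [0.2342 0.4976 0.2313] yaw 64.80196807257192 w 0.08576107212328013 q6 -12.336014166928996
shift cm in current tool axes [-29.6544  -6.4538   0.0323]
[ 0.0688  0.0001 -0.1431] [[ 0.     -0.9625 -0.2713]
 [ 1.      0.0002 -0.0004]
 [ 0.0005 -0.2713  0.9625]] 65.35473806658412
((0.5411796569824219, 0.3209536373615265), (0.27298402786254883, 0.1417883187532425), 2.4665257930755615)
pan [0.6082 0.3255 0.0684] ((0.6094006896018982, 0.32753878831863403), 0.06352611631155014)
case rim ((0.49127230048179626, -0.2876841723918915), (0.16218248009681702, 0.1471807062625885), 74.12969970703125)
lid [ 0.5447 -0.3438  0.169 ] [-0.9637  0.2663 -0.0182] [ 0.5311 -0.3842  0.0801] [ 0.5795 -0.2289  0.2027]
((0.5436887741088867, 0.32108038663864136), (0.2752196192741394, 0.14492365717887878), 3.347946882247925)
pan [0.6121 0.3256 0.0688] ((0.6107852458953857, 0.3277468681335449), 0.06381474435329437)
case rim ((0.4920874238014221, -0.2907732129096985), (0.151432603597641, 0.15048252046108246), 73.92904663085938)
lid [ 0.5602 -0.3105  0.1465] [-0.9608  0.2751 -0.0348] [ 0.5329 -0.3833  0.08  ] [ 0.5866 -0.2293  0.2035]
```

Emit:
jog_arm --plan "0 0 0 -3.7 -0.75 0.2 0;0 0 0 -3.7 -0.75 0.2 0;0 0 0 -3.7 -0.75 0.2 0;0 0 0 -3.7 -0.75 0.2 0;0 0 0 -3.7 -0.75 0.2 0;0 0 0 -3.7 -0.75 0.2 0;0 0 0 -3.7 -0.75 0.2 0;0 0 0 -3.7 -0.75 0.2 0;0 0 7.1 0 0 0 0;0 0 7.1 0 0 0 0"

```text
time_s: 2.58
position: [0.4781, 0.3157, 0.2148]
tool_rot: [[-0.767, 0.641, -0.001], [0.641, 0.767, -0.0], [0.0, -0.001, -1.0]]
ft_force: [-0.1, -0.3, -0.2]
grip_width: 0.0851
gripper_force: 0.0
```

Emit:
jog_arm --plan "0 0 7.1 0 0 0 0;0 0 7.1 0 0 0 0;0 0 7.1 0 0 0 0;0 0 7.1 0 0 0 0;0 0 7.1 0 0 0 0;0 0 7.1 0 0 0 0;0 0 0 0 0 0 0;0 0 0 0 0 0 0"

```text
time_s: 3.25
position: [0.4765, 0.3173, 0.2153]
tool_rot: [[-0.143, 0.99, 0.0], [0.99, 0.143, -0.0], [-0.0, 0.0, -1.0]]
ft_force: [-0.3, -0.3, 0.2]
grip_width: 0.0853
gripper_force: 0.0
```

```bash
python3 - <<'E'
from h import *
delta([.4766,.3175,.2],8)
im=imaging.get_image('wrist'); save(im,'w1.png'); W=cloud(im)
for q in ['knob_grip','pointer_tip','zero_mark']:
    for r in models.tip_of('wrist',q)[:2]:
        print(q,r['at'],round(r['confidence'],2),ray(im,r['at'],{'k':.07,'p':.043,'z':.04}[q[0]]))
m=(W[...,2]>.06)&(W[...,2]<.09)&(abs(W[...,0]-.4766)<.05)&(abs(W[...,1]-.3175)<.05)
X=W[m]; print(len(X),X.max(0)); m&=W[...,2]>.077; print(cv2.minAreaRect(W[m][:,:2].astype(np.float32)))
E
```

```text
t 3.25 pos [0.4765 0.3173 0.2153] yaw 8.2143370216344 w 0.08530125056122922 q6 13.605924951975778
rotvec [0.     0.0019 0.2143]
shift cm in current tool axes [0.0159 0.0173 1.5318]
knob_grip [316.3, 183.2] 0.93 [0.474  0.3237 0.07  ]
pointer_tip [292.9, 225.1] 0.94 [0.4564 0.2689 0.043 ]
zero_mark [264.2, 175.5] 0.65 [0.4202 0.3176 0.04  ]
852 [0.4879 0.3471 0.0826]
((0.47471320629119873, 0.32334378361701965), (0.047556132078170776, 0.014087449759244919), 69.55908203125)
```

View pics/w1.png

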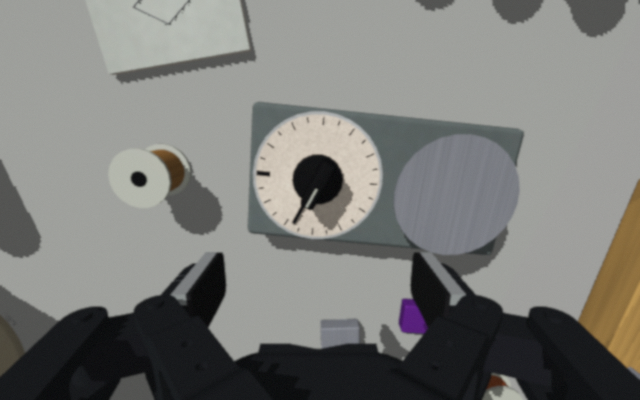

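```bash
cat > dial.py <<'E'
from h import *
def dial(im):
    hsv=cv2.cvtColor(im['pixels'],cv2.COLOR_RGB2HSV); g=im['pixels'].min(2).astype(int); W=cloud(im)
    m=((abs(W[...,2]-.041)<.005)&(g>150)&(np.hypot(W[...,0]-.475,W[...,1]-.321)<.08)).astype(np.uint8)
    m=cv2.morphologyEx(m,cv2.MORPH_OPEN,np.ones((3,3)))
    c=max(cv2.findContours(m,0,1)[0],key=cv2.contourArea); h=cv2.convexHull(c)
    P=np.array([ray(im,p[0],.04)[:2] for p in h]); C,r=cv2.minEnclosingCircle(P.astype(np.float32)); C=np.array(C)
    v,u=np.mgrid[:400,:640]; R=np.array([[ray(im,(a,b),.04)[:2] for a in range(200,460)] for b in range(90,330)])
    d=R-C; rr=np.hypot(*d.transpose(2,0,1)); dark=(g[90:330,200:460]<90)
    a=np.degrees(np.arctan2(d[...,1],d[...,0]))
    out={}
    for nm,lo,hi in [('ring 48-62',.049,.062),('ring 33-46',.033,.046)]:
        k=(dark&(rr>lo)&(rr<hi)).astype(np.uint8); n,l,s,ce=cv2.connectedComponentsWithStats(k)
        for i in range(1,n):
            if s[i,4]>12:
                q=d[l==i].mean(0); print(nm,'area',s[i,4],'ang',np.degrees(np.arctan2(q[1],q[0])),'r',np.hypot(*q))
    print('centre',C,'r',r); return C
if __name__=='__main__':
    im=imaging.get_image('wrist'); dial(im); W=cloud(im)
    m=(W[...,2]>.077)&(W[...,2]<.09)&(np.hypot(W[...,0]-.475,W[...,1]-.321)<.04)
    print('bar',cv2.minAreaRect(W[m][:,:2].astype(np.float32)))
    m=(abs(W[...,2]-.04)<.003)&(W[...,0]>.35)&(W[...,0]<.75)&(W[...,1]>.2)&(W[...,1]<.45)
    print('house',cv2.minAreaRect(W[m][:,:2].astype(np.float32))); delta()
E
python3 dial.py
```

```text
ring 48-62 area 43 ang -177.1268290085078 r 0.05584198027343872
ring 48-62 area 22 ang -109.18250918876623 r 0.052210039269892525
ring 33-46 area 47 ang -109.01266683646298 r 0.03932375235373367
centre [0.475  0.3228] r 0.06675321608781815
bar ((0.4747205972671509, 0.3234013617038727), (0.04732898995280266, 0.014074569568037987), 69.63650512695312)
house ((0.5404946804046631, 0.32622551918029785), (0.2733481824398041, 0.1383245587348938), 2.4884397983551025)
t 3.5 pos [0.4764 0.3173 0.2153] yaw 8.0964206424815 w 0.08545954251792304 q6 13.723938849055065
```

Emit:
jog_arm --plan "0 0 0 0.6 -0.06 0 0;0 0 7.05 0 0 2 0;0 0 7.05 0 0 2 0;0 0 7.05 0 0 2 0;0 0 7.05 0 0 2 0;0 0 0 0 0 3 0;0 0 0 0 0 3 0;0 0 0 0 0 1.9 0;0 0 0 0 0 0 0;0 0 0 0 0 0 0"

```text
time_s: 4.33
position: [0.4749, 0.3234, 0.0562]
tool_rot: [[0.345, 0.939, -0.001], [0.939, -0.345, -0.0], [-0.001, -0.001, -1.0]]
ft_force: [0.2, -0.0, 0.9]
grip_width: 0.0854
gripper_force: 0.0
```

Emit:
jog_arm --plan "0 0 0 0 0 0 255;0 0 0 0 0 0 255;0 0 0 0 0 0 255;0 0 0 0 0 0 255;0 0 0 0 0 0 255;0 0 0 0 0 0 255;0 0 0 0 0 0 255;0 0 0 0 0 0 255" --grip_force 30

```text
time_s: 5.0
position: [0.4752, 0.3232, 0.0568]
tool_rot: [[0.345, 0.938, 0.001], [0.938, -0.345, 0.0], [0.0, 0.0, -1.0]]
ft_force: [-2.1, -1.2, 5.1]
grip_width: 0.0135
gripper_force: 33.8
```

Emit:
jog_arm --plan "0 0 6.7 0 0 0 255;0 0 6.7 0 0 0 255;0 0 6.7 0 0 0 255;0 0 6.7 0 0 0 255;0 0 6.7 0 0 0 255;0 0 6.7 0 0 0 255;0 0 6.7 0 0 0 255;0 0 6.7 0 0 0 255;0 0 6.7 0 0 0 255;0 0 6.7 0 0 0 255"

```text
time_s: 5.83
position: [0.4754, 0.3229, 0.0568]
tool_rot: [[0.999, 0.043, 0.001], [0.043, -0.999, -0.0], [0.001, 0.001, -1.0]]
ft_force: [-0.0, -3.5, 5.0]
grip_width: 0.0133
gripper_force: 33.9
```

Emit:
jog_arm --plan "0 0 0 0 0 0 255;0 0 0 0 0 0 255"

```text
time_s: 6.0
position: [0.4754, 0.3229, 0.0568]
tool_rot: [[0.999, 0.048, 0.001], [0.048, -0.999, -0.0], [0.001, 0.0, -1.0]]
ft_force: [0.3, -2.6, 4.8]
grip_width: 0.0135
gripper_force: 33.9
```

```bash
python3 - <<'E'
from h import *
delta(yaw=-87.1); im=imaging.get_image('wrist')
for q in ['pointer_tip','zero_mark']:
    for r in models.tip_of('wrist',q)[:1]:
        p=ray(im,r['at'],.042);d=p[:2]-[.475,.3232];print(q,r,np.degrees(np.arctan2(d[1],d[0])))
E
```

```text
t 6.0 pos [0.4754 0.3229 0.0568] yaw -87.23398669648232 w 0.013462578272760579 q6 109.66207526770158
rotvec [ 0.0246 -0.0535 -0.134 ]
pointer_tip {'at': [316.7, 334.7], 'confidence': 0.79} -177.72857526845618
zero_mark {'at': [317.1, 330.1], 'confidence': 0.73} -177.50288600219238
```

Emit:
jog_arm --plan "0 0 0 0 0 0 0;0 0 0 0 0 0 0;0 0 0 0 0 0 0;0 0 0 0 0 0 0;0 0 0 0 0 0 0;0 0 0 0 0 -3 0;0 0 0 0 0 -4 0;0 0 0 0 0 -4 0;0 0 0 0 0 -4 0;0 0 0 0 0 0 0"

```text
time_s: 6.98
position: [0.4773, 0.3243, 0.2143]
tool_rot: [[0.999, 0.049, 0.013], [0.049, -0.999, 0.005], [0.013, -0.005, -1.0]]
ft_force: [0.4, -0.7, -0.0]
grip_width: 0.0856
gripper_force: 0.0
```

```bash
python3 - <<'E'
from dial import *
im=imaging.get_image('wrist'); save(im,'w2.png'); dial(im); W=cloud(im)
m=(W[...,2]>.077)&(W[...,2]<.09)&(np.hypot(W[...,0]-.475,W[...,1]-.321)<.04)
print('bar',cv2.minAreaRect(W[m][:,:2].astype(np.float32))); delta([.55,-.02,.23])
for q in ['pointer_tip','zero_mark']:
    for r in models.tip_of('wrist',q)[:1]:
        p=ray(im,r['at'],.042);d=p[:2]-[.475,.3232];print(q,r,np.degrees(np.arctan2(d[1],d[0])))
E
```

```text
ring 48-62 area 44 ang -177.38134382764474 r 0.055584843690124786
ring 33-46 area 58 ang -176.49089083483136 r 0.03764028415564669
centre [0.4749 0.3229] r 0.06685643643140793
bar ((0.47568440437316895, 0.32284608483314514), (0.04676331207156181, 0.013179262168705463), 2.6785550117492676)
t 7.0333 pos [0.4763 0.3239 0.2104] yaw -87.18471841549423 w 0.08594514720997233 q6 109.62731831090052
shift cm in current tool axes [ 5.6891 34.701  -2.0139]
pointer_tip {'at': [320.7, 241.5], 'confidence': 0.58} -175.96620746496848
zero_mark {'at': [320.7, 241.7], 'confidence': 0.58} -175.97043255870506
```

Emit:
jog_arm --plan "0 0 0 0.6 3.7 -0.2 0;0 0 0 0.6 3.7 -0.2 0;0 0 0 0.6 3.7 -0.2 0;0 0 0 0.6 3.7 -0.2 0;0 0 0 0.6 3.7 -0.2 0;0 0 0 0.6 3.7 -0.2 0;0 0 0 0.6 3.7 -0.2 0;0 0 0 0.6 3.7 -0.2 0;0 0 0 0.6 3.7 -0.2 0;0 0 0 0.3 1.4 -0.2 0"

```text
time_s: 7.97
position: [0.549, -0.0246, 0.2244]
tool_rot: [[0.999, 0.045, -0.003], [0.045, -0.999, -0.0], [-0.003, -0.0, -1.0]]
ft_force: [0.1, 1.2, -0.8]
grip_width: 0.0858
gripper_force: 0.0
```

Emit:
jog_arm --plan "0 0 0 0 0 0 0;0 0 0 0 0 0 0"

```text
time_s: 8.13
position: [0.5485, -0.0205, 0.225]
tool_rot: [[0.999, 0.048, -0.003], [0.048, -0.999, 0.001], [-0.003, -0.001, -1.0]]
ft_force: [-0.1, 0.7, 1.1]
grip_width: 0.0852
gripper_force: 0.0
```

```bash
cat > wt.py <<'E'
from h import *
def ribs(im):
    W=cloud(im); P=im['pixels'].astype(int)
    for q in ['weight_long','weight_short']:
        for r in models.outline_of('wrist',q)[:3]:
            m=r['region']; z=W[...,2]
            t=m&(z>.034)&(z<.048); b=m&(z>.014)&(z<.026)
            if t.sum()<20: print(q,'no rib',r['bbox'],r['confidence']);continue
            rr=cv2.minAreaRect(W[t][:,:2].astype(np.float32)); aa=cv2.minAreaRect(W[t|b][:,:2].astype(np.float32))
            f=lambda r:(np.round(r[0],4),np.round(r[1],3),round((r[2]+(90 if r[1][1]>r[1][0] else 0))%180,1))
            print(q,round(r['confidence'],2),P[m].mean(0).round(),'rib',f(rr),'all',f(aa),'z',np.median(z[t]))
if __name__=='__main__':
    import sys
    im=imaging.get_image('wrist'); save(im,sys.argv[1]); ribs(im); delta()
E
python3 wt.py w3.png
```

```text
weight_long 0.82 [ 84.  37. 113.] rib (array([0.6574, 0.159 ]), array([0.049, 0.015]), 5.0) all (array([0.6578, 0.1591]), array([0.1  , 0.041]), 5.2) z 0.04170062870003219
weight_long 0.6 [58. 63. 64.] rib (array([0.6286, 0.0082]), array([0.014, 0.05 ]), 151.0) all (array([0.6284, 0.0085]), array([0.04 , 0.099]), 151.2) z 0.042079620652507005
weight_short 0.95 [195. 100. 129.] rib (array([ 0.5843, -0.115 ]), array([0.014, 0.05 ]), 97.2) all (array([ 0.5842, -0.1145]), array([0.04 , 0.074]), 97.2) z 0.04212165725194911
weight_short 0.81 [51. 55. 56.] rib (array([ 0.4675, -0.0397]), array([0.049, 0.013]), 3.6) all (array([ 0.4672, -0.0403]), array([0.075, 0.039]), 2.6) z 0.04194459674595519
t 8.2833 pos [ 0.5485 -0.0191  0.2258] yaw -87.09969199627693 w 0.08541163939352771 q6 72.73394212448841
```

View pics/w3.png

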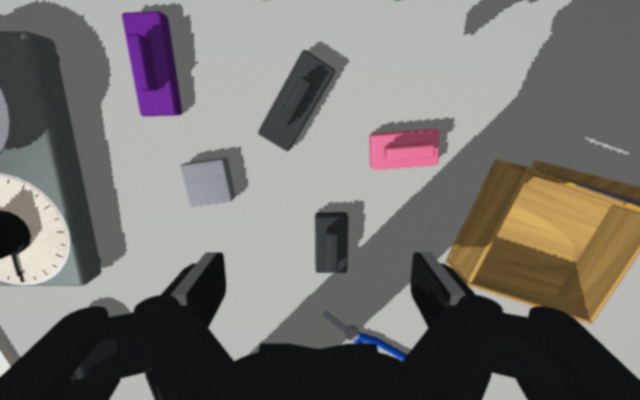

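Emit:
jog_arm --plan "0 0 0 -4.1 0.83 0 0;0 0 0 -4.1 0.83 0 0;0 0 -7 0 0 0 0;0 0 -7 0 0 0 0;0 0 -7 0 0 0 0;0 0 -7 0 0 0 0;0 0 -7 0 0 0 0;0 0 -7 0 0 0 0;0 0 -7 0 0 0 0;0 0 -7 0 0 0 0"

```text
time_s: 9.12
position: [0.4679, -0.0398, 0.2263]
tool_rot: [[0.511, 0.86, -0.0], [0.86, -0.511, 0.0], [0.0, -0.0, -1.0]]
ft_force: [-0.2, 0.6, -0.3]
grip_width: 0.0851
gripper_force: 0.0
```

Emit:
jog_arm --plan "0 0 -7 0 0 0 0;0 0 -7 0 0 0 0;0 0 -7 0 0 0 0;0 0 -7 0 0 0 0;0 0 -7 0 0 0 0;0 0 -7 0 0 0 0;0 0 -7 0 0 0 0;0 0 -7 0 0 0 0;0 0 -7 0 0 0 0;0 0 -7 0 0 0 0"

```text
time_s: 9.95
position: [0.4679, -0.0397, 0.2262]
tool_rot: [[-0.633, 0.774, -0.0], [0.774, 0.633, 0.0], [0.0, -0.0, -1.0]]
ft_force: [-0.1, -0.2, 1.3]
grip_width: 0.0856
gripper_force: 0.0
```

Emit:
jog_arm --plan "0 0 -7 0 0 0 0;0 0 -7 0 0 0 0;0 0 -7 0 0 0 0;0 0 -7 0 0 0 0;0 0 -7 0 0 0 0;0 0 -7 0 0 0 0;0 0 -7 0 0 0 0;0 0 -5 0 0 0 0;0 0 0 0 0 0 0;0 0 0 0 0 0 0"

```text
time_s: 10.78
position: [0.468, -0.0402, 0.2263]
tool_rot: [[-0.999, -0.048, -0.0], [-0.048, 0.999, 0.0], [0.0, 0.0, -1.0]]
ft_force: [0.1, -0.1, 0.2]
grip_width: 0.0857
gripper_force: 0.0
```

```bash
python3 wt.py w4.png; python3 -c "
from h import *
delta([.4675,-.04,.0225],93)"
```

```text
weight_long 0.67 [48. 52. 53.] rib (array([0.6274, 0.0071]), array([0.014, 0.05 ]), 151.2) all (array([0.6274, 0.007 ]), array([0.04, 0.1 ]), 151.1) z 0.04183047799569506
weight_long no rib [473.7, 288.3, 14.0, 8.0] 0.43
weight_short 0.9 [203. 103. 133.] rib (array([ 0.5831, -0.1155]), array([0.014, 0.049]), 97.7) all (array([ 0.583 , -0.1149]), array([0.041, 0.073]), 97.1) z 0.04201359439444796
weight_short 0.78 [53. 56. 57.] rib (array([ 0.4654, -0.0412]), array([0.049, 0.013]), 3.0) all (array([ 0.4651, -0.0407]), array([0.074, 0.04 ]), 3.0) z 0.042147314890773224
weight_short no rib [70.2, 303.1, 140.3, 140.1] 0.24
t 10.9333 pos [ 0.4681 -0.0407  0.2263] yaw 92.72605853219812 w 0.08521532752436803 q6 -112.17781644008289
t 10.9333 pos [ 0.4681 -0.0407  0.2263] yaw 92.72605853219812 w 0.08521532752436803 q6 -112.17781644008289
rotvec [ 0.0016 -0.0017 -0.2739]
shift cm in current tool axes [ 0.0535  0.0713 20.3811]
```

Emit:
jog_arm --plan "0 0 0 0.18 0.02 3.9 0;0 0 0 0 0 3.9 0;0 0 0 0 0 3.9 0;0 0 0 0 0 3.9 0;0 0 0 0 0 3 0;0 0 0 0 0 1.7 0;0 0 0 0 0 0 0;0 0 0 0 0 0 255;0 0 0 0 0 0 255;0 0 0 0 0 0 255" --grip_force 90

```text
time_s: 11.77
position: [0.4671, -0.0412, 0.0247]
tool_rot: [[-0.999, -0.049, 0.003], [-0.049, 0.999, -0.001], [-0.003, -0.001, -1.0]]
ft_force: [0.7, 0.2, -0.8]
grip_width: 0.0515
gripper_force: 0.0
```

Emit:
jog_arm --plan "0 0 0 0 0 0 255;0 0 0 0 0 0 255;0 0 0 0 0 0 255;0 0 0 0 0 0 255;0 0 0 0 0 0 255"

```text
time_s: 12.18
position: [0.4666, -0.041, 0.0241]
tool_rot: [[-0.999, -0.049, 0.001], [-0.049, 0.999, -0.0], [-0.001, -0.0, -1.0]]
ft_force: [-1.5, 1.7, 6.9]
grip_width: 0.0121
gripper_force: 88.4
```

Emit:
jog_arm --plan "0 0 0 0 0 -1 255;0 0 0 0 0 -3 255;0 0 0 0 0 -4 255;0 0 4.6 0 0 -4 255;0 0 4.6 0 0 -4 255;0 0 4.6 0 0 -1.5 255;0 0 4.6 0 0 0 255;0 0 0 0 0 0 255;0 0 0 0 0 0 255"

```text
time_s: 12.93
position: [0.4657, -0.0408, 0.1977]
tool_rot: [[-0.964, 0.267, -0.002], [0.267, 0.964, 0.001], [0.002, 0.0, -1.0]]
ft_force: [0.8, -0.1, -5.3]
grip_width: 0.0117
gripper_force: 89.0
```

```bash
cat > cs.py <<'E'
from h import *
def case(im,c=(.492,-.289)):
    W=cloud(im); x,y,z=W.transpose(2,0,1); near=(abs(x-c[0])<.13)&(abs(y-c[1])<.13)
    rim=near&(abs(z-.06)<.003); fl=near&(abs(z-.005)<.003)
    print('rim',rim.sum(),'floor',fl.sum())
    if rim.sum()>50: print('rim',cv2.minAreaRect(W[rim][:,:2].astype(np.float32)))
    if fl.sum()>50: print('floor',cv2.minAreaRect(W[fl][:,:2].astype(np.float32)))
    return W
if __name__=='__main__':
    import sys
    im=imaging.get_image('wrist'); save(im,sys.argv[1]); case(im)
    for q in ['case','lid_edge','lid_hinge']: print(q,[(r['at'],r['confidence'],ray(im,r['at'],{'case':0,'lid_edge':.2,'lid_hinge':.06}[q])) for r in models.tip_of('wrist',q)[:1]])
    delta([.48,-.28,.2],74.4)
E
python3 cs.py c1.png
```

```text
rim 2821 floor 10076
rim ((0.4885402023792267, -0.28580597043037415), (0.16174735128879547, 0.142347052693367), 74.04309844970703)
floor ((0.49194055795669556, -0.2743859887123108), (0.25992491841316223, 0.22996683418750763), 0.33785513043403625)
case [([124.1, 252.8], 0.77, array([ 0.4898, -0.2865,  0.    ]))]
lid_edge []
lid_hinge [([99.0, 336.7], 0.74, array([ 0.556 , -0.3073,  0.06  ]))]
t 13.1333 pos [ 0.466  -0.0409  0.1975] yaw 74.47401507481044 w 0.011849324352511561 q6 -94.03885149493355
rotvec [ 0.0066 -0.1094  0.074 ]
shift cm in current tool axes [ -7.7481 -22.6607  -0.2628]
```

View pics/c1.png

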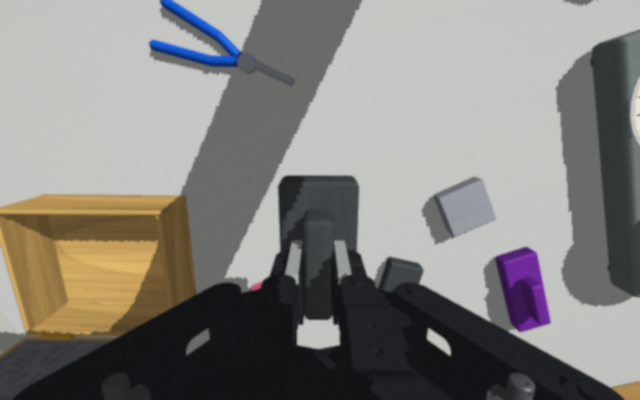

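Emit:
jog_arm --plan "0 0 0.4 -1.24 -3.69 0 255;0 0 0 -1.24 -3.69 0 255;0 0 0 -1.24 -3.69 0 255;0 0 0 -1.24 -3.69 0 255;0 0 0 -1.24 -3.69 0 255;0 0 0 -1.24 -3.69 0 255;0 0 0 -1.24 -3.69 0 255;0 0 0 0 0 2 255;0 0 0 0 0 0 255;0 0 0 0 0 0 255"

```text
time_s: 13.97
position: [0.4783, -0.3128, 0.177]
tool_rot: [[-0.961, 0.275, -0.003], [0.275, 0.961, 0.003], [0.003, 0.002, -1.0]]
ft_force: [0.3, 0.1, -4.1]
grip_width: 0.0121
gripper_force: 89.6
```

```bash
python3 cs.py c2.png; python3 - <<'E'
from h import *
delta([.4808,-.3129,.03],74.1)
E
```

```text
rim 3418 floor 12895
rim ((0.48882246017456055, -0.28602325916290283), (0.16023029386997223, 0.14060118794441223), 74.00848388671875)
floor ((0.4910627603530884, -0.2894602417945862), (0.2585354149341583, 0.2583380937576294), 89.70355987548828)
case [([345.8, 183.8], 0.91, array([ 0.4866, -0.2843,  0.    ]))]
lid_edge []
lid_hinge []
t 14.1667 pos [ 0.4793 -0.3125  0.1793] yaw 74.08707463120535 w 0.011743522068669845 q6 -119.04813328366538
rotvec [-0.0385  0.0705 -0.3129]
shift cm in current tool axes [ 0.8185  3.1486 -2.0701]
t 14.1667 pos [ 0.4793 -0.3125  0.1793] yaw 74.08707463120535 w 0.011743522068669845 q6 -119.04813328366538
rotvec [-0.0383  0.0706 -0.0129]
shift cm in current tool axes [-0.1395  0.018  14.9332]
```

View pics/c2.png

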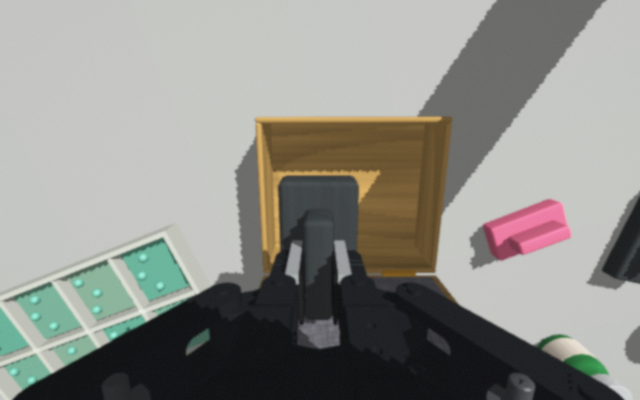

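Emit:
jog_arm --plan "0 0 0 -0.14 0 3 255;0 0 0 0 0 3 255;0 0 0 0 0 3 255;0 0 0 0 0 2.5 255;0 0 0 0 0 1.5 255;0 0 0 0 0 1 255;0 0 0 0 0 0.5 255;0 0 0 0 0 0.3 255;0 0 0 0 0 0 255"

```text
time_s: 14.92
position: [0.4806, -0.3137, 0.0309]
tool_rot: [[-0.961, 0.275, 0.001], [0.275, 0.961, -0.001], [-0.001, -0.001, -1.0]]
ft_force: [-0.3, -0.0, -4.5]
grip_width: 0.0119
gripper_force: 89.5
```

Emit:
jog_arm --plan "0 0 0 0 0 0.15 255;0 0 0 0 0 0 255;0 0 0 0 0 0 140;0 0 0 0 0 0 140;0 0 0 0 0 0 140;0 0 0 0 0 0 140"

```text
time_s: 15.42
position: [0.4804, -0.3138, 0.0294]
tool_rot: [[-0.961, 0.276, 0.001], [0.276, 0.961, -0.001], [-0.001, -0.001, -1.0]]
ft_force: [-0.2, 0.3, -0.4]
grip_width: 0.0386
gripper_force: 0.0
```

Emit:
jog_arm --plan "0 0 0 0 0 -1 140;0 0 0 0 0 -3 140;0 0 0 0 0 -4 140;0 0 0 0 0 -4 140;0 0 0 0 0 -4 140;0 0 0 0 0 -3 0;0 0 0 0 0 0 0;0 0 0 0 0 0 0"

```text
time_s: 16.08
position: [0.4804, -0.3138, 0.2211]
tool_rot: [[-0.961, 0.276, 0.003], [0.276, 0.961, -0.003], [-0.004, -0.002, -1.0]]
ft_force: [-0.3, 0.3, -0.2]
grip_width: 0.0733
gripper_force: 0.0
```

```bash
python3 - <<'E'
from h import *
im=imaging.get_image('wrist'); save(im,'c3.png'); W=cloud(im)
c=np.array([.4888,-.286]); a=np.radians(-16); ex=np.array([np.cos(a),np.sin(a)]); ey=np.array([-ex[1],ex[0]])
d=W[...,:2]-c; L=np.stack([d@ex,d@ey,W[...,2]],-1)
m=(abs(L[...,0])<.06)&(abs(L[...,1])<.07)&(im['pixels'].max(2)<95)
for lo,hi in[(.02,.03),(.043,.052)]:
    k=m&(L[...,2]>lo)&(L[...,2]<hi); print(k.sum(),np.nanmedian(L[k],0),cv2.minAreaRect(L[k][:,:2].astype(np.float32)))
delta([.628,.0076,.19],61.1)
E
```

```text
1702 [-0.007  -0.0304  0.0253] ((-0.001608673483133316, -0.029424259439110756), (0.07336750626564026, 0.03976133465766907), 0.10205577313899994)
602 [-0.0025 -0.0293  0.0472] ((-0.00163971446454525, -0.02917378395795822), (0.012770279310643673, 0.04897555336356163), 89.82177734375)
t 16.1333 pos [ 0.48   -0.3134  0.2192] yaw 74.00003457886581 w 0.07974913947600379 q6 -118.96839798278381
rotvec [-0.0134  0.0291 12.9   ]
shift cm in current tool axes [-5.3792 34.9358  2.9123]
```

Emit:
jog_arm --plan "0 0 0 0 3.9 0 0;0 0 0 0 3.9 0 0;0 0 0 0 3.9 0 0;0 0 0 -0.9 3.8 0.4 0;0 0 0 -0.9 3.8 0.4 0;0 0 0 -0.9 3.9 0.4 0;0 0 0 -0.9 3.9 0.4 0;0 0 0 -0.9 3.9 0.4 0;0 0 6.45 -0.9 3.9 0.4 0;0 0 6.45 0 0 0 0"

```text
time_s: 16.97
position: [0.6292, 0.0131, 0.1917]
tool_rot: [[-0.876, 0.483, -0.004], [0.483, 0.876, 0.003], [0.005, 0.0, -1.0]]
ft_force: [-0.1, 0.2, -0.7]
grip_width: 0.0858
gripper_force: 0.0
```

Emit:
jog_arm --plan "0 0 0 0 0 0 0;0 0 0 0 0 0 0"

```text
time_s: 17.13
position: [0.6277, 0.0069, 0.1935]
tool_rot: [[-0.877, 0.48, -0.003], [0.48, 0.877, 0.0], [0.003, -0.001, -1.0]]
ft_force: [1.0, -0.2, -0.2]
grip_width: 0.0855
gripper_force: 0.0
```

```bash
python3 wt.py w5.png; python3 -c "
from h import *
delta([.628,.0076,.0235],61.1)"
```

```text
weight_long 0.89 [ 84.  37. 113.] rib (array([0.6566, 0.1585]), array([0.049, 0.015]), 3.3) all (array([0.6569, 0.1589]), array([0.1 , 0.04]), 5.0) z 0.04197654283660712
weight_long 0.84 [56. 60. 61.] rib (array([0.6276, 0.0081]), array([0.014, 0.049]), 151.2) all (array([0.6276, 0.008 ]), array([0.04 , 0.099]), 151.0) z 0.042130088538492844
weight_short no rib [16.2, 206.9, 31.7, 63.8] 0.84
weight_short 0.71 [182.  91. 118.] rib (array([ 0.5835, -0.1149]), array([0.014, 0.049]), 97.2) all (array([ 0.5836, -0.1151]), array([0.04 , 0.075]), 97.3) z 0.04218781984176412
t 17.2833 pos [0.6279 0.0059 0.1946] yaw 61.14515931178026 w 0.08535849670730822 q6 -71.39145899476763
t 17.2833 pos [0.6279 0.0059 0.1946] yaw 61.14515931178026 w 0.08535849670730822 q6 -71.39145899476763
rotvec [-0.0185 -0.0368  0.0452]
shift cm in current tool axes [ 0.0593  0.1633 17.1139]
```

Emit:
jog_arm --plan "0 0 0 0.1 0.16 3.8 0;0 0 0 0 0 3.8 0;0 0 0 0 0 3.8 0;0 0 0 0 0 3.4 0;0 0 0 0 0 1.5 0;0 0 0 0 0 0.8 0;0 0 0 0 0 0 0;0 0 0 0 0 0 255;0 0 0 0 0 0 255;0 0 0 0 0 0 255"

```text
time_s: 18.12
position: [0.6289, 0.0086, 0.0255]
tool_rot: [[-0.876, 0.483, 0.003], [0.483, 0.876, -0.001], [-0.003, 0.001, -1.0]]
ft_force: [-0.1, 0.2, -0.0]
grip_width: 0.0517
gripper_force: 0.0
```

Emit:
jog_arm --plan "0 0 0 0 0 0 255;0 0 0 0 0 0 255;0 0 0 0 0 0 255;0 0 0 0 0 0 255;0 0 0 0 0 0 255" --grip_force 100

```text
time_s: 18.53
position: [0.6283, 0.0088, 0.0245]
tool_rot: [[-0.876, 0.483, 0.001], [0.483, 0.876, -0.0], [-0.001, 0.0, -1.0]]
ft_force: [-2.2, 0.4, 6.3]
grip_width: 0.0117
gripper_force: 99.7
```

Emit:
jog_arm --plan "0 0 0 0 0 -1 255;0 0 0 0 0 -3 255;0 0 0 0 0 -4 255;0 0 0 0 0 -4 255;0 0 0 0 0 -4 255;0 0 -6.4 0 0 -1.5 255;0 0 -6.5 0 0 0 255;0 0 0 0 0 0 255;0 0 0 0 0 0 255"

```text
time_s: 19.28
position: [0.6275, 0.0091, 0.198]
tool_rot: [[-0.96, 0.279, -0.002], [0.279, 0.96, 0.0], [0.002, -0.0, -1.0]]
ft_force: [0.2, -0.1, -6.0]
grip_width: 0.0113
gripper_force: 98.6
```

```bash
python3 - <<'E'
from h import *
delta([.4888+.2756*.027,-.286+.9613*.027,.19],74)
E
```

```text
t 19.2833 pos [0.6275 0.0091 0.198 ] yaw 73.81509628978053 w 0.011345235584319114 q6 -83.7812550474831
rotvec [-0.0111 -0.1396 -0.1849]
shift cm in current tool axes [  5.1039 -29.5024   0.8138]
```

Emit:
jog_arm --plan "0 0 0 3 -1 0 255;0 0 0 2.1 -3 0 255;0 0 0 0 -3.6 0 255;0 0 0 0 -3.7 0 255;0 0 0 0 -3.7 0 255;0 0 0 0 -3.7 0 255;0 0 0 0 -3.7 0 255;0 0 0 0 -3.7 0 255;0 0 0 0 -3.4 0 255;0 0 0 0 0 0 255"

```text
time_s: 20.12
position: [0.4958, -0.2659, 0.1975]
tool_rot: [[-0.959, 0.284, -0.002], [0.284, 0.959, -0.001], [0.002, -0.001, -1.0]]
ft_force: [-0.7, 0.2, -5.8]
grip_width: 0.0118
gripper_force: 99.2
```

```bash
python3 cs.py c4.png; python3 - <<'E'
from h import *
delta([.4888+.2756*.027,-.286+.9613*.027,.0295],74)
E
```

```text
rim 3082 floor 8222
rim ((0.48835742473602295, -0.2859143316745758), (0.16031457483768463, 0.14107100665569305), 73.99465942382812)
floor ((0.49108758568763733, -0.28874653577804565), (0.2594790458679199, 0.25794047117233276), 89.84420013427734)
case []
lid_edge []
lid_hinge []
t 20.3167 pos [ 0.4977 -0.2598  0.1981] yaw 73.92644861023781 w 0.011768971069045672 q6 -113.57846868320168
rotvec [ 0.065  -0.0999 -0.4735]
shift cm in current tool axes [ 1.1433 -2.4362 -0.193 ]
t 20.3167 pos [ 0.4977 -0.2598  0.1981] yaw 73.92644861023781 w 0.011768971069045672 q6 -113.57846868320168
rotvec [ 0.0647 -0.1001 -0.0735]
shift cm in current tool axes [ 0.1054 -0.0882 16.8579]
```

View pics/c4.png

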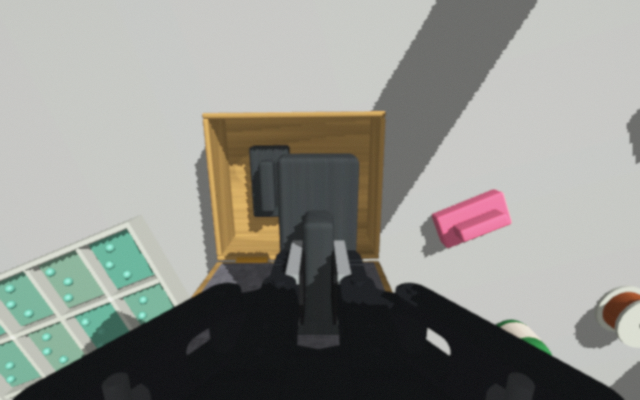

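Emit:
jog_arm --plan "0 0 0 0.1 -0.05 3.5 255;0 0 0 0 0 3.5 255;0 0 0 0 0 3.5 255;0 0 0 0 0 2.5 255;0 0 0 0 0 1.5 255;0 0 0 0 0 1.2 255;0 0 0 0 0 0.7 255;0 0 0 0 0 0.4 255;0 0 0 0 0 0 255;0 0 0 0 0 0 255"

```text
time_s: 21.15
position: [0.4972, -0.2607, 0.0314]
tool_rot: [[-0.961, 0.275, 0.001], [0.275, 0.961, -0.001], [-0.001, -0.0, -1.0]]
ft_force: [-0.1, 0.4, -4.9]
grip_width: 0.0117
gripper_force: 99.2
```

Emit:
jog_arm --plan "0 0 0 0 0 0.18 255;0 0 0 0 0 0 255;0 0 0 0 0 0 140;0 0 0 0 0 0 140;0 0 0 0 0 0 140;0 0 0 0 0 0 140;0 0 0 0 0 0 140"

```text
time_s: 21.73
position: [0.4969, -0.261, 0.0293]
tool_rot: [[-0.961, 0.276, 0.0], [0.276, 0.961, -0.0], [-0.001, -0.0, -1.0]]
ft_force: [0.2, -0.8, 0.6]
grip_width: 0.0386
gripper_force: 0.0
```

Emit:
jog_arm --plan "0 0 0 0 0 -1 140;0 0 0 0 0 -3 140;0 0 0 0 0 -4 140;0 0 0 0 0 -4 140;0 0 0 0 0 -4 140;0 0 0 0 0 -4 140;0 0 0 0 0 -4 140;0 0 0 0 0 0 255;0 0 0 0 0 0 255"

```text
time_s: 22.48
position: [0.4971, -0.261, 0.2719]
tool_rot: [[-0.961, 0.276, 0.004], [0.276, 0.961, -0.004], [-0.005, -0.002, -1.0]]
ft_force: [0.1, 0.5, -0.9]
grip_width: 0.0153
gripper_force: 0.0
```

```bash
python3 - <<'E'
from h import *
c=np.array([.4886,-.286]); a=np.radians(-16); ex=np.array([np.cos(a),np.sin(a)]); ey=np.array([-ex[1],ex[0]])
def loc(W): d=W[...,:2]-c; return np.stack([d@ex,d@ey,W[...,2]],-1)
im=imaging.get_image('wrist'); L=loc(cloud(im))
m=(abs(L[...,0])<.064)&(abs(L[...,1])<.074)&(im['pixels'].max(2)<95)
for s in (-1,1):
  for lo,hi in[(.02,.03),(.043,.052)]:
    k=m&(L[...,2]>lo)&(L[...,2]<hi)&(L[...,1]*s>0); print(k.sum(),np.nanmedian(L[k],0),cv2.minAreaRect(L[k][:,:2].astype(np.float32)))
for cam in ['side','scene']:
    im=imaging.get_image(cam);L=loc(cloud(im)); k=(L[...,2]>.07)&(L[...,2]<.21)&(abs(L[...,1])<.079)&(L[...,0]>.05)&(L[...,0]<.13)
    X=L[k]; 
    for lo in (.07,.1,.13,.16,.19): 
        q=X[(X[:,2]>=lo)&(X[:,2]<lo+.015)]; print(cam,lo,len(q),np.percentile(q[:,0],[2,50,98]) if len(q) else '')
    print(np.percentile(X[:,2],99.5))
delta()
E
```

```text
1284 [-0.0058 -0.0231  0.0253] ((-0.0013126134872436523, -0.029324892908334732), (0.07279819250106812, 0.040106989443302155), 0.010597584769129753)
482 [-0.0018 -0.0287  0.0471] ((0.02093890681862831, -0.023588651791214943), (0.09502198547124863, 0.024197138845920563), 14.368091583251953)
1972 [-0.005   0.0259  0.0253] ((0.0017698444426059723, 0.02562936209142208), (0.040032267570495605, 0.10043693333864212), 89.93657684326172)
503 [0.0016 0.026  0.0471] ((0.020388614386320114, 0.03732018545269966), (0.0723065659403801, 0.08720050007104874), 89.99427795410156)
side 0.07 28 [0.0681 0.07   0.0766]
side 0.1 32 [0.0672 0.0712 0.0762]
side 0.13 22 [0.0665 0.0678 0.074 ]
side 0.16 39 [0.0655 0.0688 0.0735]
side 0.19 334 [0.0651 0.0691 0.0734]
0.20249943255596117
scene 0.07 322 [0.0756 0.0777 0.0795]
scene 0.1 334 [0.0749 0.0769 0.079 ]
scene 0.13 350 [0.074  0.0761 0.078 ]
scene 0.16 381 [0.073  0.0752 0.0772]
scene 0.19 463 [0.0672 0.0738 0.0765]
0.20259896429774432
t 22.6333 pos [ 0.4963 -0.2605  0.268 ] yaw 73.99819719455735 w 1.7820370667996807e-05 q6 -113.79273660192557
```

Emit:
jog_arm --plan "0 0 0 -3.7 -0.9 0 255;0 0 0 -3.7 -0.9 0 255;0 0 0 -3.7 -0.9 0 255;0 0 0 0 0 0 255;0 0 0 0 0 3 255;0 0 0 0 0 3.3 255;0 0 0 0 0 3 255;0 0 0 0 0 0 255;0 0 0 0 0 0 255"

```text
time_s: 23.38
position: [0.5954, -0.3169, 0.1746]
tool_rot: [[-0.961, 0.276, -0.004], [0.276, 0.961, 0.003], [0.004, 0.002, -1.0]]
ft_force: [-0.4, -0.0, 0.3]
grip_width: -0.0004
gripper_force: 0.0
```

```bash
python3 - <<'E'
from h import *
a=np.radians(-16)
for lx,z in [(.111,.175),(.085,.1757)]:
    delta([.4886+lx*np.cos(a),-.286+lx*np.sin(a),z],74)
im=imaging.get_image('scene'); cv2.imwrite('pics/l1.png',cv2.resize(im['pixels'][120:330,120:400,::-1],None,fx=2.8,fy=2.8))
E
```

```text
t 23.3833 pos [ 0.5954 -0.3169  0.1746] yaw 73.9972567304069 w -0.00035768466978718935 q6 -112.05736253863421
rotvec [ 0.0949 -0.2379 -0.0025]
shift cm in current tool axes [ 0.0177  0.0314 -0.0433]
t 23.3833 pos [ 0.5954 -0.3169  0.1746] yaw 73.9972567304069 w -0.00035768466978718935 q6 -112.05736253863421
rotvec [ 0.0949 -0.2379 -0.0025]
shift cm in current tool axes [ 2.618   0.0314 -0.1026]
```

View pics/l1.png

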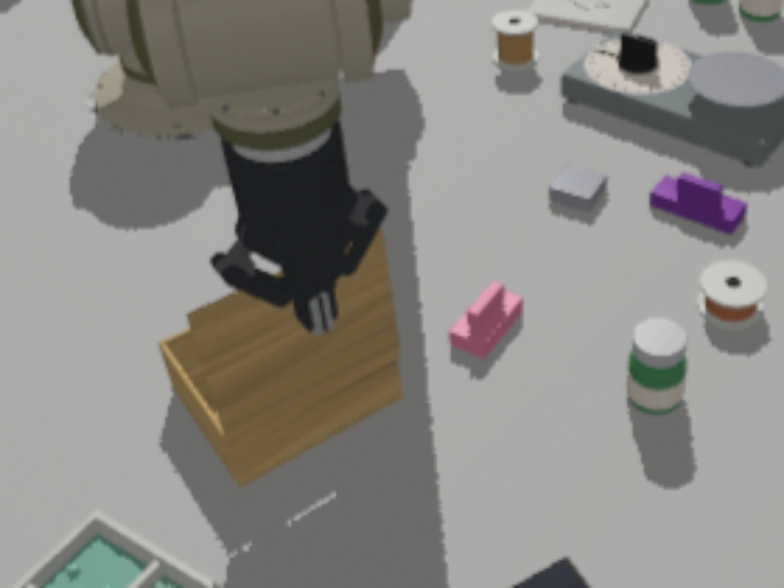

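Fingers stand behind the lid, near its top edge. Push along the arc.

Emit:
jog_arm --plan "0 0 0 1.3 0 0 255;0 0 0 1.3 0 0 255;0 0 0 1.3 0 0.1 255;0 0 0 1.3 0 0.1 255;0 0 0 1.4 0 0.45 255;0 0 0 1.4 0 0.5 255;0 0 0 1.25 0 0.8 255;0 0 0 1.25 0 0.85 255"

```text
time_s: 24.1
position: [0.4956, -0.2892, 0.151]
tool_rot: [[-0.961, 0.276, 0.005], [0.276, 0.961, -0.004], [-0.006, -0.003, -1.0]]
ft_force: [0.9, -0.8, 0.3]
grip_width: -0.0001
gripper_force: 0.6
```

Emit:
jog_arm --plan "0 0 0 1 0 1.1 255;0 0 0 1 0 1.15 255;0 0 0 0.7 0 1.3 255;0 0 0 0.65 0 1.4 255;0 0 0 0.3 0 1.4 255;0 0 0 0.3 0 1.0 255;0 0 0 0 0 0.3 255;0 0 0 0 0 0 255;0 0 0 0 0 0 255"

```text
time_s: 24.85
position: [0.458, -0.2783, 0.073]
tool_rot: [[-0.961, 0.276, 0.002], [0.276, 0.961, -0.002], [-0.002, -0.001, -1.0]]
ft_force: [-1.5, -0.0, 1.0]
grip_width: -0.0
gripper_force: 0.0
```

Emit:
jog_arm --plan "0 0 0 0 0 0.3 255;0 0 0 0 0 0.2 255;0 0 0 0 0 0.1 255;0 0 0 0 0 0 255;0 0 0 0 0 0 255"

```text
time_s: 25.27
position: [0.4579, -0.2782, 0.0683]
tool_rot: [[-0.961, 0.275, 0.003], [0.275, 0.961, -0.003], [-0.003, -0.002, -1.0]]
ft_force: [-3.6, 3.1, 22.1]
grip_width: 0.0003
gripper_force: 11.1
```

Emit:
jog_arm --plan "0 0 0 0 0 -1 255;0 0 0 0 0 -4 255;0 0 0 0 0 -4 255;0 0 0 0 0 -4 255;0 0 0 0 0 -4 255;0 0 0 0 0 0 255;0 0 0 0 0 0 255"

```text
time_s: 25.85
position: [0.4577, -0.2779, 0.2378]
tool_rot: [[-0.961, 0.275, 0.004], [0.275, 0.961, -0.004], [-0.005, -0.002, -1.0]]
ft_force: [0.0, 0.3, -1.5]
grip_width: 0.0001
gripper_force: 0.0
```

```bash
python3 - <<'E'
from h import *
c=np.array([.4886,-.286]); a=np.radians(-16); ex=np.array([np.cos(a),np.sin(a)]); ey=np.array([-ex[1],ex[0]])
for cam in ['wrist','side','scene']:
    im=imaging.get_image(cam); W=cloud(im); d=W[...,:2]-c; x,y,z=d@ex,d@ey,W[...,2]
    k=(abs(y)<.07)&(z>.05)&(z<.09)
    print(cam,[(round(float(np.median(z[k&(x>l)&(x<l+.03)])),4),int((k&(x>l)&(x<l+.03)).sum())) for l in (-.065,-.035,0,.035)])
    if cam=='side':
        P=im['pixels'][130:380,190:460,::-1]; cv2.imwrite('pics/f.png',cv2.resize(P,None,fx=2.35,fy=2.35))
    for q in ['bench_block','wire_spool','bead_jar']:
        for r in models.outline_of(cam,q)[:1]: print(q,r['confidence'],np.nanmedian(W[r['region']],0))
delta()
E
```

```text
wrist [(0.069, 4109), (0.069, 3798), (0.069, 3490), (0.0691, 1830)]
bench_block 0.83 [0.5316 0.0818 0.0117]
wire_spool 0.81 [0.748  0.0405 0.0317]
bead_jar 0.8 [ 0.7333 -0.0857  0.0231]
side [(0.069, 916), (0.0689, 916), (0.0689, 923), (0.0689, 925)]
bench_block 0.7 [0.5446 0.088  0.0197]
wire_spool 0.58 [0.7533 0.036  0.0313]
bead_jar 0.83 [ 0.7513 -0.1079  0.0482]
scene [(0.0693, 476), (0.0694, 483), (0.0694, 538), (0.0694, 570)]
bench_block 0.64 [0.542  0.0963 0.0199]
wire_spool 0.61 [0.7643 0.0392 0.0317]
bead_jar 0.86 [ 0.7667 -0.1075  0.0524]
t 26.45 pos [ 0.4571 -0.2775  0.2353] yaw 74.0018737783327 w 2.1348487913254554e-05 q6 -117.95838909211635
```

View pics/f.png

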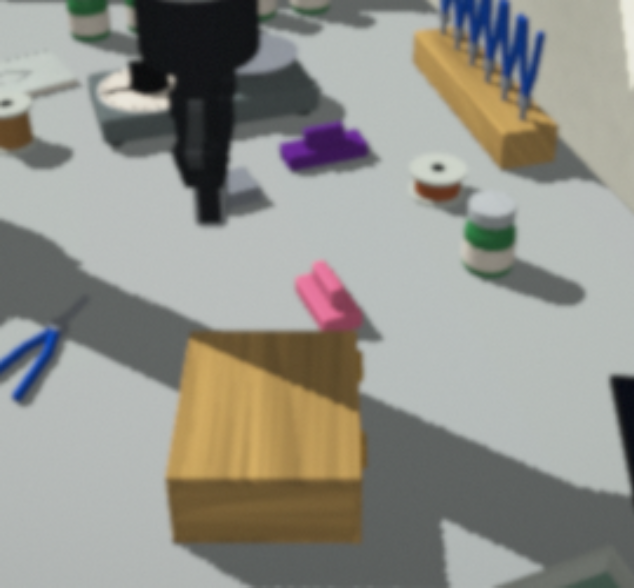

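The picture shows the lid flat and level on the case (top at 69 mm), with the bystanders where they stood and the knob untouched since its release.

```bash
python3 -c "
from rig import job
print(job.close_job())"
```

```text
the job is handed in; nothing more can be done
None
```

The job is handed in with no verdict returned: at the last checks the pointer was within about 1° of zero, both weights lay side by side, ribs up, on the case floor, the lid was shut flat, and the bench block, wire spool and bead jar were where they started.

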